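# Shut the specimen away under its roll-top cover

## Robot

A 7-joint arm with a two-finger parallel gripper is mounted at the origin on the work surface. World frame = base frame: x ahead of the robot, y to its left, z up, the work surface at z = 0. Lengths are in m, angles in rad, forces in N, time in s.
With the tool pointing down it reaches from about 0.425 to 0.925 m from the base axis. Payload 6.8 kg.
Tool frame: the origin (TCP) lies midway between the tips of the shut fingers; the grasp point (between the pads) lies 19 mm behind it; z points along the fingers, y is the direction in which the jaws open and shut (so a half turn about z gives the same grasp; the last joint's range is limited). The gripper opens to 85 mm and grips with 20 to 120 N. Pads are 22 mm wide; open, the fingers measure 114 mm over their backs; the gripper's body (76 mm by 85 mm) begins 54 mm behind the grasp point. The pads swing forward as they close: fully open they stand 13 mm farther back than shut.
Start: joints at [1.138, 0.477, 0.022, 1.555, -0.011, 1.109, -0.083], TCP at [0.215, -0.64, 0.231] pointing down, gripper open.
Joint ranges: [-2.96, 2.96], [-0.34, 2.1], [-1.41, 1.46], [0.24, 2.44], [-1.37, 4.51], [0.17, 1.92], [-2.96, 2.96]. Speed limits (rad/s): [2.39, 2.39, 3.14, 3.14, 3.14, 3.14, 3.14].

## Interface

Orientations are given as a unit quaternion [w, x, y, z].
In Python, from station import bot, vision gives the robot as it stands.
- The arm moves only by the tool move_arm, never from a script. Its argument "increments" is text: rows parted by semicolons, each of 7 numbers parted by spaces: the opening, from 0 (shut) to 1 (fully open), then the shift along the world's x, y, z in mm, then the turn, a rotation vector about the world's x, y, z in rad. In form: grip x y z rx ry rz; .... A call has exactly 8 rows; each row shifts and turns the commanded pose from where the row before left it; what a row does not reach is not made up. A row lasts 1/8 s, in which the tool goes at most 62.5 mm and 10.7 degrees, less where a joint would pass 70% of its speed; a pose out of reach is approached as far as the arm can. A call with a gripper value outside its range is refused whole. The fingers move at their own pace and stop on an object; "newtons" is the grip in N (left out, the last holds). Time passes only in rows, so rows that do not move let the fingers close, or fill a call up. It gives the time, the measured TCP pose, the force and the opening at its end, in the units of the state.
- bot.get_obs(): the state, without advancing time (a new reading comes with each control period).
- vision.read_camera(name): name is "scene" or "top" or "wrist"; returns (picture, depth): 480x640x3 uint8, red, green, blue; 480x640 float32, m along the optical axis (not along the pixel's ray), 0 where there is no reading.
- vision.calibration(name): a dict with "fx", "fy", "cx", "cy" (pixels), "R" (3x3) and "t" (3): a world point X has camera coordinates R X + t; the wrist camera has in their place "hand_eye" (4x4, takes a point from camera to tool coordinates, whose origin is the TCP and whose axes are the flange's). Camera axes: x right, y down, z forward; pixel columns grow to the right and rows downward; lengths in m; the calibration is good to about 2 mm. A picture is of the moment at which its call begins: read the wrist's pose just before it. calibration takes no time and is no camera call.
- bot.hand_in(): hands the job in, once; it reports no verdict.
The state is a dict: "t": time; "q": joint angles; "joint_vel": joint speeds; "joint_torque": joint torques, N m; "eef_pos": TCP position; "tool_rot": TCP orientation; "contact_force": force on the tool from outside, world axes, zero at the start; "torque": the same for the moment, N m; "gripper_width": opening from 0.0 (shut) to 1.0 (fully open).
Only numpy, scipy, OpenCV 4.12 (cv2) and the standard library are available. Lean on these libraries where they do the work, as an engineer would, in place of code of your own. Each camera call takes 0.05 s, during which the arm holds its last target.

## Task

Two small roll-top cases stand on the bench in the mineral store, both half open, and one of them has a stone specimen lying in it. Roll the slatted cover of the case with the specimen fully shut, and roll the cover of the empty case fully open so that it is ready for the next stone. Do not disturb the specimen, and let go of the covers at the end.

Things in the scene. Friction and masses are not known exactly. Their poses are not given: they have to be found in the camera images.
- handle_a (a point): Centre of the dark level pull bar (18 thick, 40 long, on a 14 wide stem, 35 off the slats; pinch its ends from above) at mid-width of one case's cover. Frame moves with the cover: y along bar; z upright when shut, leaning away from the robot by the opening angle, 0 shut to 1.45 rad open; x level, away from the robot, when shut. Here the cover's turning axis, along y, is at (155, 0, -56) mm.
- handle_b (a point): The same on the other, equal case. Cases (fixed): 180 wide, 276 deep, 188 mm high, grey base, clear half-round ends, opening to the robot. The slatted wooden cover (radius 130) turns about a level axis 50 mm above the bench; the bar's arc has radius 165: 106 mm high at the robot's side when shut, over the top (215), to 37 mm past the axis when open. Stays where left; 6 N at the bar moves it.
- specimen_center (a point): Centre of the loose pale grey stone, about 50 x 65 x 45 mm, on the cork floor (18 mm above the bench) of one of the two cases, 75 to 90 mm from the cover's axis towards the robot and within 20 mm of mid-width; it tells which case is occupied. Its centre is 40 mm above the bench. Other stones outside the cases, one loose and some in a cardboard tray, are not part of the job.

How it is judged:
At the end, for the whole second after the job is handed in: The cover of the case that holds the specimen is within 0.12 rad (20 mm along its track) of its shut stop, the cover of the empty case is opened to more than 1.30 rad (within 25 mm of its open stop), and the specimen lies within 20 mm of where it was (angle between handle_a's own z axis and vertical below 0.12 rad and angle between handle_b's own z axis and vertical above 1.3 rad and distance of specimen_center from where it was at the start of the episode below 0.02 m); the robot touches nothing.
It fails at once if the specimen was pushed or lifted more than 20 mm from its place (distance of specimen_center from where it was at the start of the episode above 0.02 m).
It also fails if it takes over 45 s, if anything falls off the work surface, if the arm or the gripper's body presses on something with over 40 N, if the wrist force passes 120 N, or if a joint passes its speed limit or range.

## Working session

There is one attempt and no reset: what is moved stays moved. The work goes in short steps, Python scripts to look and compute and a tool call to move; the robot and the scene stay as the last step left them, time stands still between calls to the robot, and variables do not carry over. Pictures are saved under pics/ and viewed, and the job is handed in when it is done.

Besides the shell and the picture viewer there is one more tool, called after "Emit:" in YAML: its name, and indented under it one key for each argument. move_arm: Moves the arm, as the interface text tells. Its arguments: {"type":"object","properties":{"increments":{"type":"string"},"newtons":{"type":"number"}},"required":["increments"]}

```bash
mkdir -p pics; ls; python3 - <<'E'
from station import bot, vision
import cv2, numpy as np
o=bot.get_obs(); print({k:np.round(v,3) for k,v in o.items()})
for n in ("scene","top"):
    p,d=vision.read_camera(n); cv2.imwrite(f"pics/{n}0.png",p[:,:,::-1]); np.save(f"pics/{n}0.npy",d); np.save(f"pics/{n}0rgb.npy",p)
    print(n,vision.calibration(n))
print(vision.calibration("wrist"))
E
```

```text
pics
{'t': np.float64(0.0), 'q': array([ 1.138,  0.478,  0.022,  1.556, -0.011,  1.109, -0.083]), 'joint_vel': array([-0.   ,  0.   ,  0.001, -0.   ,  0.   , -0.   ,  0.001]), 'joint_torque': array([ 1.0000e-03, -5.9646e+01,  1.6080e+00, -2.8120e+01,  1.2000e-02,
        9.0000e-03, -0.0000e+00]), 'eef_pos': array([ 0.215, -0.639,  0.23 ]), 'tool_rot': array([-0.001,  0.987,  0.162, -0.   ]), 'contact_force': array([0.191, 0.96 , 0.058]), 'torque': array([0.004, 0.038, 0.019]), 'gripper_width': np.float64(1.002)}
scene {'fx': 488.2608040581722, 'fy': 488.2608040581722, 'cx': 316.30532633526406, 'cy': 238.50474706763976, 'R': array([[-0.83074121,  0.55665784, -0.00104578],
       [ 0.44771252,  0.66703539, -0.59549751],
       [-0.33079079, -0.49517252, -0.80335648]]), 't': array([ 0.40896508, -0.14048598,  0.90451563])}
top {'fx': 454.6008661141316, 'fy': 454.6008661141316, 'cx': 316.84547991744375, 'cy': 233.13276082150725, 'R': array([[ 0.02502238, -0.99952398, -0.0180468 ],
       [-0.9984474 , -0.0240886 , -0.05022474],
       [ 0.04976611,  0.01927552, -0.99857488]]), 't': array([-0.01152174,  0.4755331 ,  0.72195285])}
{'fx': 421.00659449645224, 'fy': 421.00659449645224, 'cx': 318.66743883278775, 'cy': 242.02943994260954, 'hand_eye': array([[ 1.37992246e-04, -9.64258176e-01, -2.64964433e-01,
         6.70761516e-02],
       [ 9.99999663e-01,  3.47441823e-04, -7.43614592e-04,
        -7.32151989e-04],
       [ 8.09096176e-04, -2.64964241e-01,  9.64257899e-01,
        -1.42608249e-01],
       [ 0.00000000e+00,  0.00000000e+00,  0.00000000e+00,
         1.00000000e+00]])}
```

View pics/scene0.png

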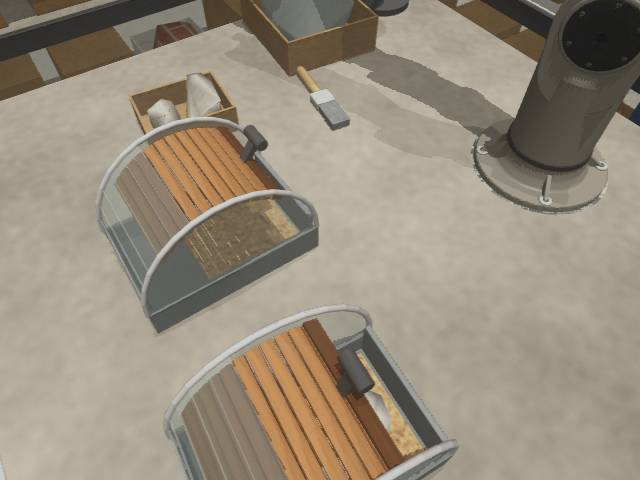

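View pics/top0.png

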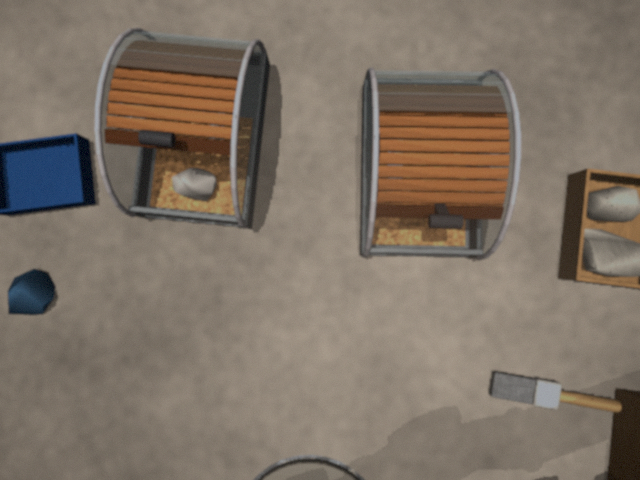

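Both views show the stone in the left (+y) case: at about (195,183) in the top view and (378,408) in the scene view. The right (-y) case is empty. The dark bars are at about (157,139) and (446,220) in the top view. Next I'll measure them.

```bash
cat > h.py <<'E'
import numpy as np, cv2
from station import bot, vision
def pts(n,d,mask):
    c=vision.calibration(n); v,u=np.nonzero(mask&(d>0)); z=d[v,u]
    X=np.stack([(u-c["cx"])/c["fx"]*z,(v-c["cy"])/c["fy"]*z,z],1)
    return (X-c["t"])@c["R"], u, v
def bars(n,p,d):
    m=(p.max(2)<75)
    P=np.full(d.shape+(3,),np.nan); X,u,v=pts(n,d,np.ones_like(d,bool)); P[v,u]=X
    # dark grey, above 110 mm
    sat=p.max(2).astype(int)-p.min(2)
    m=(p.max(2)<95)&(sat<22)&(P[...,2]>.10)&(P[...,0]>.3)
    m=m.astype(np.uint8)
    k,l,s,c=cv2.connectedComponentsWithStats(m)
    for i in range(1,k):
        if s[i,4]>60:
            q=P[l==i]; print(n,s[i],np.round(np.median(q,0),4),"lo",np.round(np.percentile(q,3,0),3),"hi",np.round(np.percentile(q,97,0),3), cv2.minAreaRect((q[:,:2]*1000).astype(np.float32)))
    return P,l
E
python3 - <<'E'
from h import *
for n in("scene","top"):
    p=np.load(f"pics/{n}0rgb.npy"); d=np.load(f"pics/{n}0.npy")
    P,l=bars(n,p,d); np.save(f"pics/{n}P.npy",P)
    # wood slats orange: fit
    hsv=cv2.cvtColor(p,cv2.COLOR_RGB2HSV)
    m=((hsv[...,0]<18)&(hsv[...,1]>120)&(hsv[...,2]>90)&(P[...,2]>.13)).astype(np.uint8)
    m=cv2.morphologyEx(m,cv2.MORPH_CLOSE,np.ones((9,9)))
    k,L,s,c=cv2.connectedComponentsWithStats(m)
    for i in range(1,k):
        if s[i,4]>1500:
            q=P[(L==i)]; q=q[np.isfinite(q[:,0])&(q[:,2]>.12)]
            # cylinder fit: axis dir yaw, axis pos at z=.05, radius
            from scipy.optimize import least_squares
            def f(a):
                nrm=np.array([np.cos(a[0]),np.sin(a[0])]); r=np.hypot(q[:,:2]@nrm-a[1],q[:,2]-.05); return r-a[2]
            y=q[:,:2].mean(0)
            r=least_squares(f,[0,y[0],.13],loss="soft_l1",f_scale=.003)
            nrm=np.array([np.cos(r.x[0]),np.sin(r.x[0])]); t=np.array([-nrm[1],nrm[0]]); w=q[:,:2]@t
            print(n,s[i],"yaw,ax,R",r.x,"rms",np.std(r.fun),"w",np.percentile(w,[1,99]), "ctr",nrm*r.x[1]+t*np.mean(np.percentile(w,[1,99])))
E
```

```text
scene [240 126  27  37 418] [ 0.4945 -0.1545  0.1797] lo [ 0.481 -0.175  0.158] hi [ 0.51  -0.14   0.193] ((490.47503662109375, -193.31866455078125), (107.78884887695312, 33.94475555419922), 82.37551879882812)
scene [273 195  31  24 358] [ 0.4906 -0.0705  0.1298] lo [ 0.473 -0.072  0.102] hi [ 0.509 -0.069  0.161] ((490.51611328125, -70.54251098632812), (3.4863734245300293, 44.791404724121094), 88.2674560546875)
scene [337 348  37  49 874] [0.5831 0.193  0.2112] lo [0.57  0.173 0.176] hi [0.591 0.211 0.216] ((580.811279296875, 191.23414611816406), (40.447227478027344, 23.80666160583496), 83.37754821777344)
scene [ 144  126  134   94 6829] yaw,ax,R [0.00459858 0.57881694 0.12650996] rms 0.003175676271761284 w [-0.2432959  -0.09280123] ctr [ 0.5795836  -0.16538506]
scene [  233   319   172   161 15670] yaw,ax,R [-0.06044543  0.61054652  0.12695585] rms 0.0026599616467522366 w [0.14524048 0.3043941 ] ctr [0.62301241 0.18752443]
top [113  29  45  27 218] [0.7316 0.2583 0.1433] lo [0.699 0.222 0.11 ] hi [0.758 0.266 0.171] ((731.738037109375, 256.25421142578125), (61.4221305847168, 55.767
[... 1053 characters left out ...]
[0.5736 0.1891 0.2141] lo [0.566 0.172 0.175] hi [0.582 0.21  0.217] ((576.8634033203125, 201.62413024902344), (60.93927001953125, 19.133119583129883), 79.14806365966797)
top [429 204  34  24 561] [ 0.4875 -0.1584  0.192 ] lo [ 0.478 -0.177  0.162] hi [ 0.508 -0.14   0.195] ((493.9693603515625, -165.21685791015625), (32.00275802612305, 51.754249572753906), 1.4838933944702148)
top [ 107   68  130   72 7392] yaw,ax,R [-0.07770048  0.60924868  0.12694611] rms 0.0017516478445386732 w [0.15869788 0.31558948] ctr [0.62581812 0.18913688]
top [  378   112   131    95 11675] yaw,ax,R [0.00676703 0.57925739 0.12710844] rms 0.0022617296537042852 w [-0.24342693 -0.084797  ] ctr [ 0.58035467 -0.16018839]
```

Emit:
move_arm:
  increments: "1 0 0 40 0 0 0; 1 20 34 4 0 0 -0.045; 1 20 34 4 0 0 -0.045; 1 20 34 4 0 0 -0.045; 1 20 34 4 0 0 -0.045; 1 20 34 4 0 0 -0.045; 1 20 34 4 0 0 -0.045; 1 20 34 4 0 0 -0.045"
  newtons: 40

```text
t: 1.1
eef_pos: [0.3558, -0.4003, 0.2991]
tool_rot: [-0.0, 1.0, 0.004, -0.0]
contact_force: [1.0, 0.3, -0.7]
gripper_width: 0.998
```

Emit:
move_arm:
  increments: "1 18 31 0 0 0 0; 1 18 31 0 0 0 0; 1 18 31 0 0 0 0; 1 18 31 0 0 0 0; 1 18 31 0 0 0 0; 1 18 31 0 0 0 0; 1 18 31 0 0 0 0; 1 8 25 0 0 0 0"

```text
t: 2.1
eef_pos: [0.49, -0.1581, 0.2989]
tool_rot: [-0.0, 1.0, 0.006, -0.0]
contact_force: [1.0, -0.2, -0.5]
gripper_width: 1.004
```

```bash
cat >> h.py <<'E'
def wrist(name):
    from scipy.spatial.transform import Rotation as R
    o=bot.get_obs(); p,d=vision.read_camera("wrist"); c=vision.calibration("wrist")
    cv2.imwrite(f"pics/{name}.png",p[:,:,::-1])
    w=o["tool_rot"]; Rt=R.from_quat([w[1],w[2],w[3],w[0]]).as_matrix()
    v,u=np.mgrid[:480,:640]; X=np.stack([(u-c["cx"])/c["fx"]*d,(v-c["cy"])/c["fy"]*d,d],-1)
    H=c["hand_eye"]; X=X@H[:3,:3].T+H[:3,3]; P=X@Rt.T+o["eef_pos"]; P[d<=0]=np.nan
    print(np.round(o["t"],2),np.round(o["eef_pos"],4),"toolx yaw",np.arctan2(Rt[1,0],Rt[0,0]),"zt",np.round(Rt[:,2],3),"F",np.round(o["contact_force"],1))
    return p,d,P,o
E
python3 - <<'E'
from h import *
p,d,P,o=wrist("w1")
sat=p.max(2).astype(int)-p.min(2)
m=((p.max(2)<95)&(sat<22)&(P[...,2]>.165)&(P[...,2]<.22)).astype(np.uint8)
k,l,s,c=cv2.connectedComponentsWithStats(m)
for i in range(1,k):
    if s[i,4]>100:
        q=P[l==i]; print(s[i],np.round(np.median(q,0),4),np.round(np.percentile(q,[2,98],axis=0),4).tolist())
E
```

```text
2.1 [ 0.49   -0.1581  0.2989] toolx yaw 0.011164630736330502 zt [-0.  0. -1.] F [ 1.  -0.2 -0.5]
[ 292  204   65   52 2183] [ 0.4908 -0.1604  0.1916] [[0.48, -0.179, 0.1667], [0.5048, -0.1416, 0.1945]]
```

View pics/w1.png

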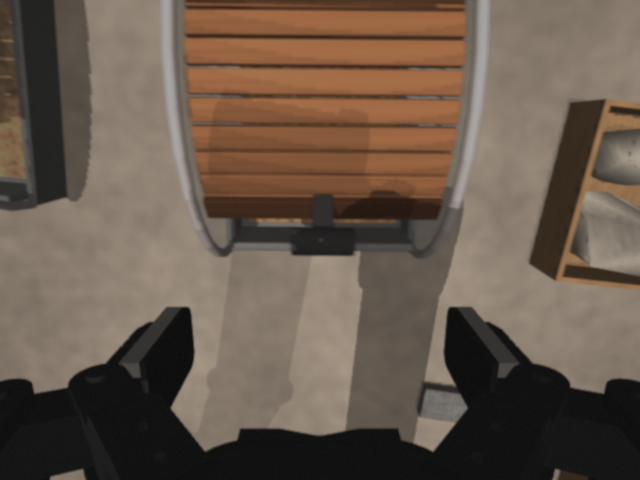

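Emit:
move_arm:
  increments: "1 0 -2 -25 0 0 0; 1 0 0 -25 0 0 0; 1 0 0 -25 0 0 0; 1 0 0 -20 0 0 0; 1 0 0 -20 0 0 0; 1 0 0 -15 0 0 0; 1 0 0 -5 0 0 0; 1 0 0 0 0 0 0"

```text
t: 3.15
eef_pos: [0.4894, -0.1618, 0.1643]
tool_rot: [-0.0, 1.0, 0.005, -0.0]
contact_force: [-0.1, 0.9, -0.7]
gripper_width: 1.001
```

Emit:
move_arm:
  increments: "0 0 0 0 0 0 0; 0 0 0 0 0 0 0; 0 0 0 0 0 0 0; 0 0 0 0 0 0 0; 0 0 0 0 0 0 0; 0 0 0 0 0 0 0; 0 0 0 0 0 0 0; 0 0 0 0 0 0 0"
  newtons: 40

```text
t: 4.15
eef_pos: [0.4895, -0.1616, 0.1648]
tool_rot: [-0.0, 1.0, 0.005, 0.0]
contact_force: [-1.9, 1.6, 6.6]
gripper_width: 0.459
```

```bash
python3 - <<'E'
from h import *
p,d,P,o=wrist("w2"); print(o["gripper_width"])
# R path increments
import math
th0=math.atan2(.1355,.0905)
for th in np.linspace(th0,math.radians(103),9): print(round(math.degrees(th),1),np.round([-165*math.cos(th)+165*math.cos(th0),165*(math.sin(th)-math.sin(th0))],1))
E
```

```text
4.15 [ 0.4895 -0.1616  0.1648] toolx yaw 0.009765481289227005 zt [ 0.  0. -1.] F [-1.9  1.6  6.6]
0.4593412600838053
56.3 [0. 0.]
62.1 [14.4  8.6]
67.9 [29.7 15.7]
73.8 [45.6 21.2]
79.6 [61.9 25.1]
85.5 [78.6 27.3]
91.3 [95.4 27.7]
97.2 [112.2  26.5]
103.0 [128.8  23.6]
```

View pics/w2.png

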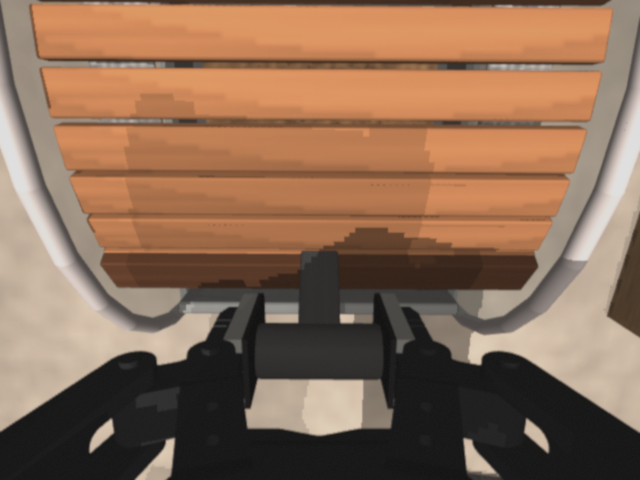

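The bar is centred between the pads at about (320,350). Now I'll roll this cover open along its arc.

Emit:
move_arm:
  increments: "0 7.2 4.6 0 0 0 0; 0 0 0 0 0 0 0; 0 0 0 0 0 0 0; 0 0 0 0 0 0 0; 0 0 0 0 0 0 0; 0 0 0 0 0 0 0; 0 0 0 0 0 0 0; 0 0 0 0 0 0 0"

```text
t: 5.2
eef_pos: [0.4913, -0.1615, 0.1656]
tool_rot: [0.002, 1.0, 0.002, -0.005]
contact_force: [-21.4, -6.5, 27.9]
gripper_width: 0.46
```

I made a mistake in that row: the 4.6 went into y instead of z. I'll correct it now and carry on.

Emit:
move_arm:
  increments: "0 0 -4.6 4.6 0 0 0; 0 7.2 0 4.0 0 0 0; 0 7.5 0 3.8 0 0 0; 0 7.8 0 3.3 0 0 0; 0 7.9 0 3 0 0 0; 0 8 0 2.5 0 0 0; 0 8 0 2.2 0 0 0; 0 8 0 1.7 0 0 0"

```text
t: 6.2
eef_pos: [0.5497, -0.1613, 0.1889]
tool_rot: [-0.0, 1.0, 0.005, -0.002]
contact_force: [-5.8, 1.4, 1.7]
gripper_width: 0.459
```

Emit:
move_arm:
  increments: "0 8.3 0 1.3 0 0 0; 0 8.4 0 0.9 0 0 0; 0 8.4 0 0.4 0 0 0; 0 8.4 0 0 0 0 0; 0 8.4 0 -0.4 0 0 0; 0 8.4 0 -0.8 0 0 0; 0 8.4 0 -1.2 0 0 0; 0 6 0 -1.3 0 0 0"

```text
t: 7.2
eef_pos: [0.6167, -0.1611, 0.1884]
tool_rot: [-0.0, 1.0, 0.005, 0.0]
contact_force: [-3.2, 4.2, 5.3]
gripper_width: 0.457
```

```bash
python3 - <<'E'
from h import *
p,d,P,o=wrist("w3"); print(o["gripper_width"])
E
```

```text
7.2 [ 0.6167 -0.1611  0.1884] toolx yaw 0.010352978436493585 zt [ 0.001  0.    -1.   ] F [-3.2  4.2  5.3]
0.45747489236510724
```

View pics/w3.png

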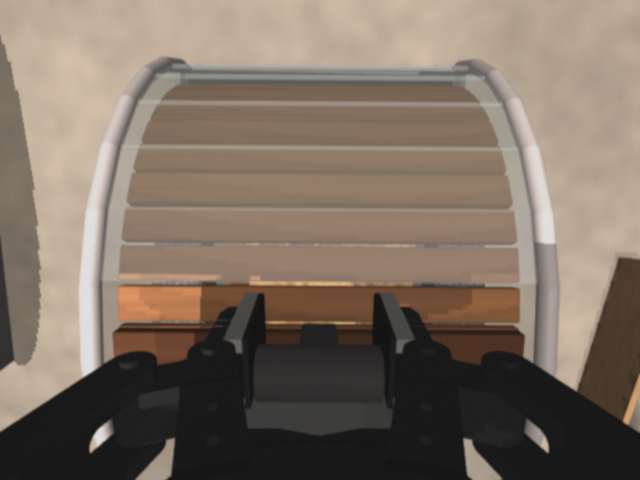

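The bar is 37 mm past the axis, so the cover is at its open stop. Now I'll release it and go up.

Emit:
move_arm:
  increments: "1 0 0 0 0 0 0; 1 0 0 0 0 0 0; 1 0 0 0 0 0 0; 1 0 0 0 0 0 0; 1 0 0 0 0 0 0; 1 0 0 25 0 0 0; 1 0 0 40 0 0 0; 1 0 0 45 0 0 0"

```text
t: 8.25
eef_pos: [0.6153, -0.1617, 0.299]
tool_rot: [-0.0, 1.0, 0.005, -0.001]
contact_force: [0.7, -0.4, -0.2]
gripper_width: 0.998
```

```bash
python3 - <<'E'
from h import *
p,d,P,o=wrist("w4"); print(o["gripper_width"])
p,d=vision.read_camera("top"); cv2.imwrite("pics/t4.png",p[:,:,::-1])
E
```

```text
8.25 [ 0.6153 -0.1617  0.299 ] toolx yaw 0.00985582668251522 zt [-0.001  0.    -1.   ] F [ 0.7 -0.4 -0.2]
0.9982680436016947
```

View pics/w4.png

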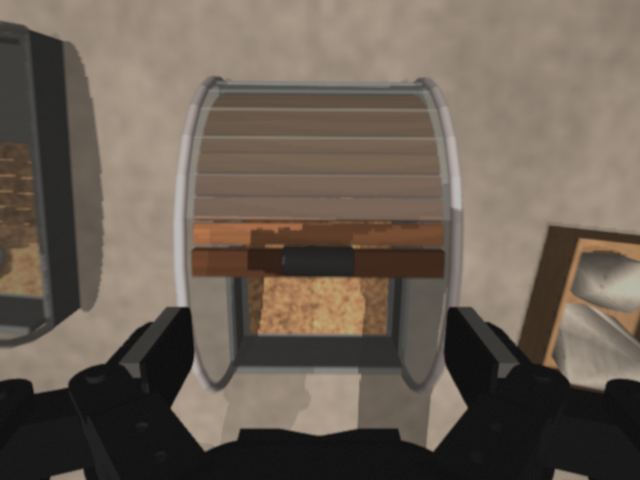

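The right cover is open, its floor is empty, and the bar is at about (318,261). Moving on to the occupied case.

Emit:
move_arm:
  increments: "1 -5 44 0 0 0 -0.01; 1 -5 44 0 0 0 -0.01; 1 -5 44 0 0 0 -0.01; 1 -5 44 0 0 0 -0.01; 1 -5 44 0 0 0 -0.01; 1 -5 44 0 0 0 -0.01; 1 -5 44 0 0 0 -0.01; 1 -5 44 0 0 0 -0.01"

```text
t: 9.35
eef_pos: [0.5753, 0.1915, 0.2979]
tool_rot: [0.0, 0.999, -0.035, -0.0]
contact_force: [-0.6, -1.0, 0.0]
gripper_width: 1.004
```

Emit:
move_arm:
  increments: "1 0 0 0 0 0 0; 1 0 0 0 0 0 0; 1 0 0 0 0 0 0; 1 0 0 0 0 0 0; 1 0 0 0 0 0 0; 1 0 0 0 0 0 0; 1 0 0 0 0 0 0; 1 0 0 0 0 0 0"

```text
t: 10.35
eef_pos: [0.5757, 0.1903, 0.2983]
tool_rot: [-0.0, 0.999, -0.035, 0.0]
contact_force: [-0.0, -0.8, 0.2]
gripper_width: 0.999
```

```bash
python3 - <<'E'
from h import *
p,d,P,o=wrist("w5")
sat=p.max(2).astype(int)-p.min(2)
m=((p.max(2)<95)&(sat<22)&(P[...,2]>.17)&(P[...,2]<.235)).astype(np.uint8)
k,l,s,c=cv2.connectedComponentsWithStats(m)
for i in range(1,k):
    if s[i,4]>100:
        q=P[l==i]; print(s[i],np.round(np.median(q,0),4),np.round(np.percentile(q,[2,98],axis=0),4).tolist())
        t=q[q[:,2]>q[:,2].max()-.012]; r=cv2.minAreaRect((t[:,:2]*1000).astype(np.float32)); print(r)
E
```

```text
10.35 [0.5757 0.1903 0.2983] toolx yaw -0.07014295502227826 zt [ 0.  0. -1.] F [-0.  -0.8  0.2]
[187  71 136   4 206] [0.6751 0.2249 0.1806] [[0.6719, 0.1837, 0.1789], [0.6777, 0.2586, 0.1817]]
((674.7596435546875, 221.53573608398438), (78.26373291015625, 1.1164896488189697), 85.45133209228516)
[324  73 129   3 200] [0.6693 0.1512 0.1804] [[0.6657, 0.1085, 0.179], [0.6716, 0.1803, 0.182]]
((668.6929931640625, 144.33106994628906), (74.3198471069336, 1.1193784475326538), 85.49250793457031)
[441 171  19  92 462] [0.585  0.1069 0.1771] [[0.5527, 0.1051, 0.1703], [0.6085, 0.1098, 0.1889]]
((588.537353515625, 106.87120056152344), (1.897491693496704, 45.18540954589844), 84.44824981689453)
[ 282  207   73   54 2721] [0.5805 0.191  0.2136] [[0.5691, 0.1728, 0.1727], [0.5915, 0.2099, 0.2166]]
((576.9334716796875, 191.44091796875), (39.65395736694336, 17.252748489379883), 86.39903259277344)
```

View pics/w5.png

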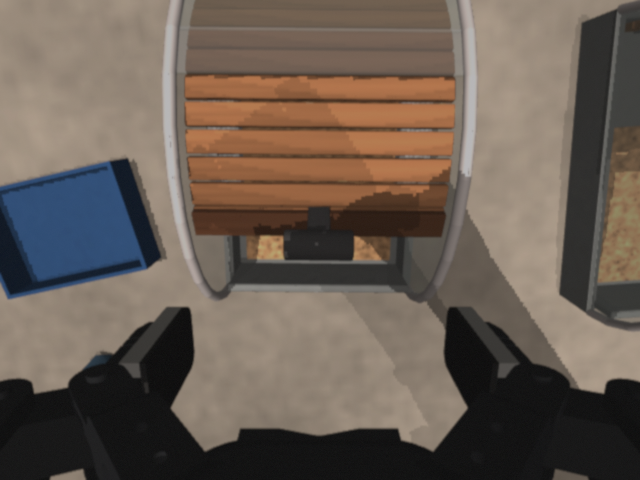

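Emit:
move_arm:
  increments: "1 1 1 -25 0 0 0; 1 0 0 -25 0 0 0; 1 0 0 -20 0 0 0; 1 0 0 -20 0 0 0; 1 0 0 -12 0 0 0; 1 0 0 -8 0 0 0; 1 0 0 -2 0 0 0; 1 0 0 0 0 0 0"

```text
t: 11.4
eef_pos: [0.577, 0.1914, 0.1867]
tool_rot: [-0.0, 0.999, -0.035, 0.0]
contact_force: [-0.2, 0.3, -0.4]
gripper_width: 1.001
```

Emit:
move_arm:
  increments: "0 0 0 0 0 0 0; 0 0 0 0 0 0 0; 0 0 0 0 0 0 0; 0 0 0 0 0 0 0; 0 0 0 0 0 0 0; 0 0 0 0 0 0 0; 0 0 0 0 0 0 0; 0 0 0 0 0 0 0"

```text
t: 12.4
eef_pos: [0.5769, 0.1905, 0.1869]
tool_rot: [0.001, 0.999, -0.035, 0.0]
contact_force: [-2.0, -3.1, 5.7]
gripper_width: 0.464
```

```bash
python3 - <<'E'
from h import *
import math
p,d,P,o=wrist("w6"); print(o["gripper_width"])
th0=math.radians(72.6)
T=np.linspace(th0,math.radians(19.9),17)
Q=np.stack([-165*np.cos(T)*math.cos(.07),165*np.cos(T)*math.sin(.07),165*np.sin(T)],1)
print(np.round(np.diff(Q,axis=0),1)); print(Q[-1]-Q[0])
E
```

```text
12.4 [0.5769 0.1905 0.1869] toolx yaw -0.0709058734754242 zt [ 0.    -0.001 -1.   ] F [-2.  -3.1  5.7]
0.46387868272230504
[[-8.9  0.6 -3.1]
 [-8.8  0.6 -3.6]
 [-8.5  0.6 -4.1]
 [-8.3  0.6 -4.6]
 [-8.   0.6 -5.1]
 [-7.7  0.5 -5.5]
 [-7.4  0.5 -5.9]
 [-7.   0.5 -6.4]
 [-6.6  0.5 -6.8]
 [-6.2  0.4 -7.1]
 [-5.8  0.4 -7.5]
 [-5.4  0.4 -7.8]
 [-4.9  0.3 -8.1]
 [-4.5  0.3 -8.4]
 [-4.   0.3 -8.6]
 [-3.5  0.2 -8.8]]
[-105.54669183    7.40035963 -101.28702842]
```

View pics/w6.png

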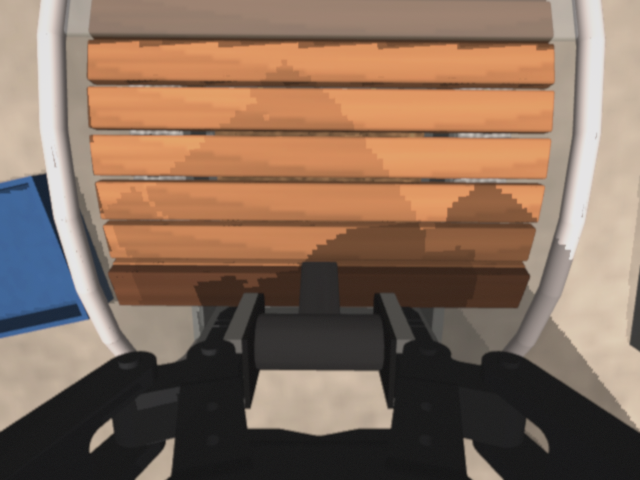

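The bar is gripped at about (320,342). Now I'll roll this cover shut.

Emit:
move_arm:
  increments: "0 -8.9 0.6 -3.1 0 0 0; 0 -8.8 0.6 -3.6 0 0 0; 0 -8.5 0.6 -4.1 0 0 0; 0 -8.3 0.6 -4.6 0 0 0; 0 -8.0 0.6 -5.1 0 0 0; 0 -7.7 0.5 -5.5 0 0 0; 0 -7.4 0.5 -5.9 0 0 0; 0 -7.0 0.5 -6.4 0 0 0"

```text
t: 13.45
eef_pos: [0.5133, 0.1956, 0.1488]
tool_rot: [-0.0, 0.999, -0.035, 0.001]
contact_force: [2.0, -2.1, 5.1]
gripper_width: 0.464
```

Emit:
move_arm:
  increments: "0 -6.6 0.5 -6.8 0 0 0; 0 -6.2 0.4 -7.1 0 0 0; 0 -5.8 0.4 -7.5 0 0 0; 0 -5.4 0.4 -7.8 0 0 0; 0 -4.9 0.3 -8.1 0 0 0; 0 -4.5 0.3 -8.4 0 0 0; 0 -4 0.3 -8.6 0 0 0; 0 -3 0.2 -8 0 0 0"

```text
t: 14.45
eef_pos: [0.4716, 0.1989, 0.0854]
tool_rot: [-0.0, 0.999, -0.035, 0.0]
contact_force: [-1.2, -1.4, 4.3]
gripper_width: 0.46
```

```bash
python3 - <<'E'
from h import *
p,d,P,o=wrist("w7"); print(o["gripper_width"])
E
```

```text
14.45 [0.4716 0.1989 0.0854] toolx yaw -0.07009297461135651 zt [ 0.  0. -1.] F [-1.2 -1.4  4.3]
0.45964760102946933
```

View pics/w7.png

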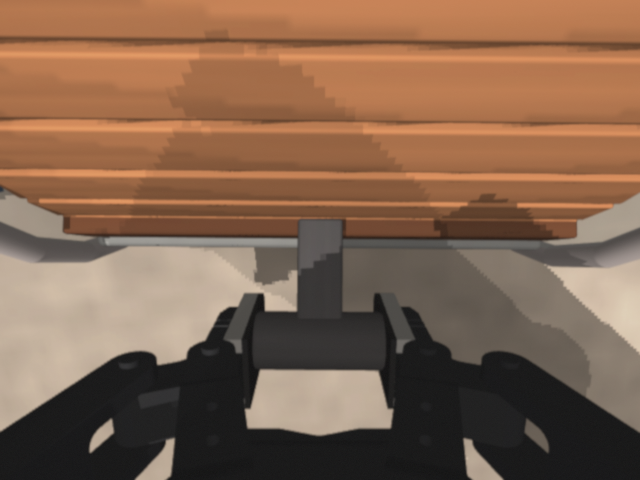

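The bar height works out at 106 mm, which is the shut stop. I'll nudge it once, release, and back away upward.

Emit:
move_arm:
  increments: "0 -1 0 -2 0 0 0; 0 0 0 0 0 0 0; 1 0 0 0 0 0 0; 1 0 0 0 0 0 0; 1 0 0 0 0 0 0; 1 0 0 0 0 0 0; 1 0 0 0 0 0 0; 1 0 0 15 0 0 0"

```text
t: 15.5
eef_pos: [0.4699, 0.1982, 0.0984]
tool_rot: [0.001, 0.999, -0.035, -0.001]
contact_force: [-0.4, 0.1, 0.8]
gripper_width: 1.001
```

Emit:
move_arm:
  increments: "1 0 0 25 0 0 0; 1 0 0 35 0 0 0; 1 0 0 40 0 0 0; 1 0 0 40 0 0 0; 1 0 0 40 0 0 0; 1 0 0 20 0 0 0; 1 0 -20 0 0 0 0; 1 0 0 0 0 0 0"

```text
t: 16.5
eef_pos: [0.4708, 0.1774, 0.2998]
tool_rot: [0.0, 0.999, -0.036, 0.001]
contact_force: [0.5, -0.3, -1.1]
gripper_width: 0.998
```

```bash
python3 - <<'E'
from h import *
p,d,P,o=wrist("w8")
sat=p.max(2).astype(int)-p.min(2)
m=((p.max(2)<95)&(sat<22)&(P[...,2]>.085)&(P[...,2]<.13)&(P[...,0]<.53)&(abs(P[...,1]-.2)<.05)).astype(np.uint8)
k,l,s,c=cv2.connectedComponentsWithStats(m)
for i in range(1,k):
    if s[i,4]>100:
        q=P[l==i]; print(s[i],np.round(np.median(q,0),4),np.round(np.percentile(q,[2,98],axis=0),4).tolist())
p,d=vision.read_camera("scene"); cv2.imwrite("pics/s8.png",p[:,:,::-1])
print(bars("scene",p,d) and 0)
E
```

```text
16.5 [0.4708 0.1774 0.2998] toolx yaw -0.07246824969345098 zt [ 0.001 -0.    -1.   ] F [ 0.5 -0.3 -1.1]
[ 229  165  122   58 1946] [0.4809 0.1983 0.1098] [[0.4657, 0.1625, 0.0866], [0.5079, 0.2379, 0.1165]]
scene [  402     0   220   291 27959] [0.4885 0.1973 0.4454] lo [0.462 0.118 0.343] hi [0.509 0.248 0.525] ((480.4453430175781, 180.04855346679688), (61.311195373535156, 149.81312561035156), 3.2367730140686035)
scene [ 579    0   61   60 2179] [0.482  0.2159 0.525 ] lo [0.464 0.212 0.51 ] hi [0.489 0.22  0.538] ((470.9889831542969, 217.18841552734375), (11.03287410736084, 39.335777282714844), 88.29088592529297)
scene [156 150  27  32 209] [ 0.6077 -0.1415  0.2121] lo [ 0.601 -0.17   0.18 ] hi [ 0.617 -0.139  0.219] ((608.439208984375, -157.22015380859375), (17.500070571899414, 38.3261604309082), 0.10861625522375107)
scene [411 343  31  37 351] [0.4766 0.2014 0.1126] lo [0.467 0.181 0.103] hi [0.486 0.22  0.116] ((480.48797607421875, 199.27728271484375), (40.293975830078125, 28.29939842224121), 84.0665283203125)
0
```

View pics/s8.png

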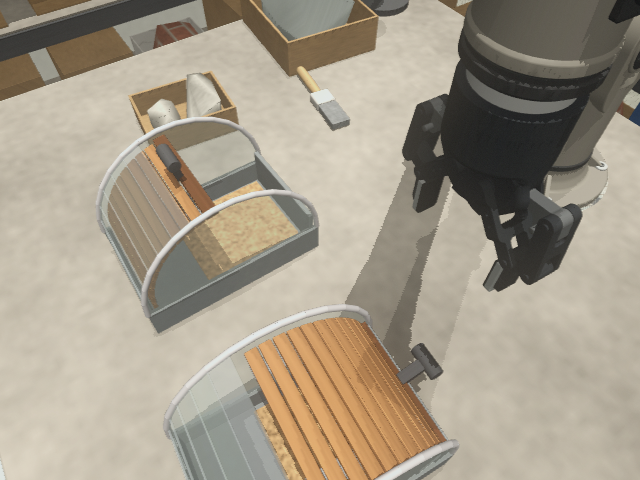

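View pics/w8.png

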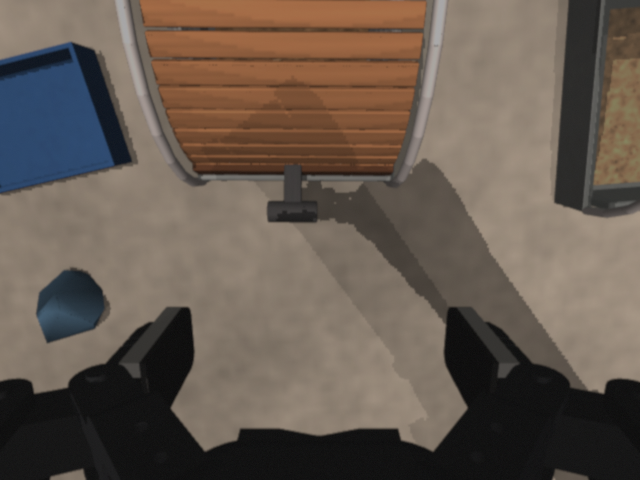

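The scene view shows the bar of the occupied case low at (425,360), top at 116 mm, so it is shut. The other bar is past the axis at (168,160), so that cover is open. The gripper touches nothing.

```bash
python3 -c "
from station import bot
print(bot.hand_in())"
```

```text
the job is handed in; nothing more can be done
None
```

The cover of the case with the stone (the +y case) is rolled shut, and the cover of the empty -y case is rolled open. I let go of both covers and handed the job in at about 16.6 s; no verdict is reported.

**Last checks:**
- **Shut cover:** the bar centre is about 107 mm high, against 106 mm at the shut stop.
- **Open cover:** the bar was about 37 mm past the axis when I released it, which is the open stop. The last scene view, a partial one, put it at about 30 mm, still within the 25 mm tolerance.
- **Gripper:** it ended at 0.30 m height, clear of everything, reading about 1 N.

**Not checked:** I could not see the stone under the shut cover at the end. The gripper never entered the case.

**Mistake along the way:** in one row I put a 4.6 mm shift in y instead of z while opening the empty case. The reading at the end of that call was about 36 N at the wrist. I corrected it in the next row, and it did not affect the result.

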